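# Pump up the airbrush tank until its pressure pin stands out

### The arm

A 7-joint arm with a two-finger parallel gripper is mounted at the origin on the work surface. World frame = base frame: x ahead of the robot, y to its left, z up, the work surface at z = 0. Lengths are in m, angles in rad, forces in N, time in s.
With the tool pointing down it reaches from about 0.425 to 0.825 m from the base axis. Payload 3.6 kg.
Tool frame: the origin (TCP) lies at the centre of the arm's flange, where the gripper is bolted on; the fingertips stand 173 mm ahead of it and the grasp point (between the pads) lies 155 mm ahead of it; y points along the fingers, x is the direction in which the jaws open and shut, and the axes are right-handed (so a half turn about y gives the same grasp; the last joint's range is limited). The gripper opens to 85 mm and grips with 20 to 120 N. Pads are 22 mm wide; open, the fingers measure 114 mm over their backs; the gripper's body (76 mm by 85 mm) begins 54 mm behind the grasp point. The pads swing forward as they close: fully open they stand 13 mm farther back than shut.
Start: joints at [-1.319, 0.615, -0.013, 1.423, 0.008, 1.103, -0.04], TCP at [0.179, 0.625, 0.405] pointing down, gripper open.
Joint ranges: [-3.12, 3.12], [-0.3, 2.06], [-1.34, 1.32], [0.26, 2.42], [-1.36, 4.5], [0.01, 1.98], [-2.84, 2.84]. Speed limits (rad/s): [2.79, 2.79, 3.14, 3.14, 3.14, 3.14, 3.14].

### API

Orientations are given as a rotation vector (axis times angle).
In Python, from cell import ctrl gives the robot as it stands.
- The arm moves only by the shell command python3 -m handwheel 'ROWS' [FORCE]. ROWS is text: rows parted by semicolons, each of 7 numbers parted by spaces: the turn, a rotation vector about the tool's x, y, z in rad, then the shift along the tool's x, y, z in cm, then the closure in counts, from 0 (fully open) to 255 (shut). In form: ax ay az x y z jaw; .... A call has 1 to 12 rows; each row is the pose to reach, as a shift and turn from the pose measured when the call began, along the tool's axes at that moment; what a row does not reach only later rows make up. A row lasts 1/8 s, in which the tool goes at most 62.5 mm and 10.7 degrees, less where a joint would pass 70% of its speed; a pose out of reach is approached as far as the arm can. A call with a gripper value outside its range is refused whole. The fingers move at their own pace and stop on an object; FORCE is the grip in N (left out, the last holds). Time passes only in rows, so rows that repeat a pose let the fingers close. It gives the time, the measured TCP pose, the force and the opening at its end, in the units of the state.
- ctrl.sense(): the state, without advancing time (a new reading comes with each control period).
- ctrl.get_image(name): name is "side" or "top"; returns a dict with "img" (480x640x3 uint8, blue, green, red), "intrinsics" (3x3 intrinsics, pixels), "extrinsics" (4x4, takes a point from camera to world coordinates). Camera axes: x right, y down, z forward; pixel columns grow to the right and rows downward; lengths in m; the calibration is good to about 2 mm. A picture is of the moment at which its call begins. There is no depth.
- ctrl.hand_in(): hands the job in, once; it reports no verdict.
The state is a dict: "t": time; "joints": joint angles; "qd": joint speeds; "joint_efforts": joint torques, N m; "eef_pos": TCP position; "eef_rot": TCP orientation; "wrist_force": force on the tool from outside, world axes, zero at the start; "ft_torque": the same for the moment, N m; "width": finger opening in m.
Only numpy, scipy, OpenCV 4.12 (cv2) and the standard library are available. Lean on these libraries where they do the work, as an engineer would, in place of code of your own. Each camera call takes 0.05 s, during which the arm holds its last target. There are 200 camera calls.

### The job

Charge the grey airbrush air tank: push its big round plunger head down with the fingertips and let it spring all the way back up, again and again, until the small indicator pin on the tank's top stands fully out, then move away and leave the plunger up. Only push, do not pull the plunger up; keep off the pin, do not press the small release button, and leave the other things on the desk where they are.

Things in the scene. Friction and masses are not known exactly. Their poses are not given: they have to be found in the camera images.
- tank: Grey upright round air tank, 160 mm across, fixed to the desk. Origin: centre of its underside, on the desk; z up. Its flat top is 110 mm above the desk. In the tank's own axes the plunger's axis is at x 0, y +30 mm; the indicator pin at x +30, y -45 mm; the release button at x -35, y -45 mm.
- plunger_top (a point): Centre of the flat top of the pump plunger's black mushroom head, 48 mm across; the top is 168 mm above the desk when up and 138 mm when fully pressed. Nothing else on the tank rises higher than 157 mm. A 14 mm rod carries the head; straight down is the pumping direction.
- plunger (a joint): How far the plunger is pushed down, m: 0 (within 2 mm) when up, 0.030 at its bottom stop, negative if pulled up. Spring return in 0.3 s when let go; 2 N at the top, up to 18 N at the bottom. A full stroke starts within 5 mm of the top and goes down at least 26 mm; each raises the pin about 7.5 mm (the first may differ). Shorter strokes may do nothing.
- pin (a joint): How far the indicator pin has come out, m: it starts anywhere from 0 (flush) to 0.013 and stays where each stroke leaves it; fully out is about 0.036 after strokes to the bottom, where it stops and further strokes do no harm. 3 to 5 full strokes are needed.
- pin_tip (a point): Top of the indicator pin, a plain aluminium pin 12 mm across in a 24 mm steel collar on the tank's top; 119 mm above the desk when in, about 155 mm when fully out. It is pushed up from inside the tank and must not be touched.
- release (a joint): How far the release button is pressed, m: 0 up, 0.006 fully down. Small aluminium push button, 18 mm across, in a low steel housing on the tank's top, on the same side as the pin. Leave it alone.
- ink_a: Loose amber ink bottle, 40 mm across, 75 mm tall, standing near the tank. Origin: centre of its underside.
- ink_b: Loose clear ink jar, 44 mm across, 60 mm tall, standing near the tank. Origin: centre of its underside.
- tape: Loose roll of paper tape lying flat, 90 mm across, 25 mm tall, near the tank. Origin: centre of its underside.
- eraser: Loose white eraser, 55 x 25 x 14 mm, near the tank. Origin: centre of its underside.
- airbrush: Loose steel airbrush lying on a small stand with an 80 mm round foot, 125 mm tall, near the tank. Origin: centre of the foot's underside.
- mug: Loose white mug, 80 mm across, 90 mm tall, to the left. Origin: centre of its underside.
- brushpot: Loose terracotta pot of paint brushes, 72 mm across, about 220 mm tall with the brushes, to the right. Origin: centre of its underside.

How it is judged:
On the way, in this order (a step that is already met when the one before it is completed fails the run):
1. the plunger is pushed down a full first stroke (value of joint plunger above 0.025 m).
2. it is let spring back up, with the pin not yet fully out (value of joint plunger below 0.006 m and value of joint pin below 0.03 m).
3. further strokes bring the pin fully out (value of joint pin above 0.032 m), for 0.1 s.
At the end, for the whole second after the job is handed in: The indicator pin is at least 32 mm out (fully out is about 36), the plunger is back up (within 5 mm), the release button is up, and the loose things stand upright within 30 mm of where they began (value of joint pin above 0.032 m and value of joint plunger below 0.005 m and value of joint release below 0.002 m and distance of each of ink_a, ink_b, tape, eraser, airbrush, mug, brushpot from where it was at the start of the episode below 0.03 m and angle between each of ink_a, ink_b, airbrush, mug, brushpot's own z axis and vertical below 0.4 rad); the robot touches nothing.
It fails at once if the plunger head is pulled up (more than 5 mm above its rest) (value of joint plunger below -0.005 m).
It fails at once if the robot pushes or grips the indicator pin (over 2 N) (contact force between any of the fingers, the arm and pin above 2 N).
It fails at once if the release button is pressed (over 3 mm) (value of joint release above 0.003 m).
It fails at once if another thing on the desk is lifted, shifted by more than 30 mm or knocked over (distance of any of ink_a, ink_b, tape, eraser, airbrush, mug, brushpot from where it was at the start of the episode above 0.03 m or angle between any of ink_a, ink_b, airbrush, mug, brushpot's own z axis and vertical above 0.5 rad).
It also fails if it takes over 45 s, if anything falls off the work surface, if the arm or the gripper's body presses on something with over 40 N, if the wrist force passes 120 N, or if a joint passes its speed limit or range.

## Working session

There is one attempt and no reset: what is moved stays moved. The work goes in short steps, Python scripts to look and compute and a shell command to move; the robot and the scene stay as the last step left them, time stands still between calls to the robot, and variables do not carry over. Pictures are saved under pics/ and viewed, about 8 in all and at most 12, crops included, and the job is handed in when it is done.

```bash
mkdir -p pics
python3 - <<'E'
from cell import ctrl
import cv2
s=ctrl.sense();print({k:s[k] for k in("t","eef_pos","eef_rot","wrist_force","width")})
for n in("side","top"):
    d=ctrl.get_image(n);cv2.imwrite(f"pics/{n}0.png",d["img"]);print(n,d["intrinsics"],d["extrinsics"])
E
```

```text
{'t': 0.0, 'eef_pos': array([0.17875104, 0.62459716, 0.40352621]), 'eef_rot': array([-1.32986764, -0.99998843,  1.0034302 ]), 'wrist_force': array([0.21887151, 0.19176795, 0.72649724]), 'width': 0.08551507638199399}
side [[607.48990051   0.         317.52417679]
 [  0.         607.48990051 234.82256846]
 [  0.           0.           1.        ]] [[ 0.965223   -0.1987268   0.16985939  0.30333538]
 [-0.26142206 -0.73805435  0.62204042 -0.91586391]
 [ 0.00174936 -0.64481271 -0.76433861  1.27297822]
 [ 0.          0.          0.          1.        ]]
top [[581.77631987   0.         319.56007759]
 [  0.         581.77631987 241.70446044]
 [  0.           0.           1.        ]] [[-0.00247181 -0.98924389  0.14625461  0.3656279 ]
 [-0.9999843   0.00170961 -0.00533689  0.02166975]
 [ 0.00502944 -0.14626551 -0.98923258  1.44040099]
 [ 0.          0.          0.          1.        ]]
```

View pics/top0.png

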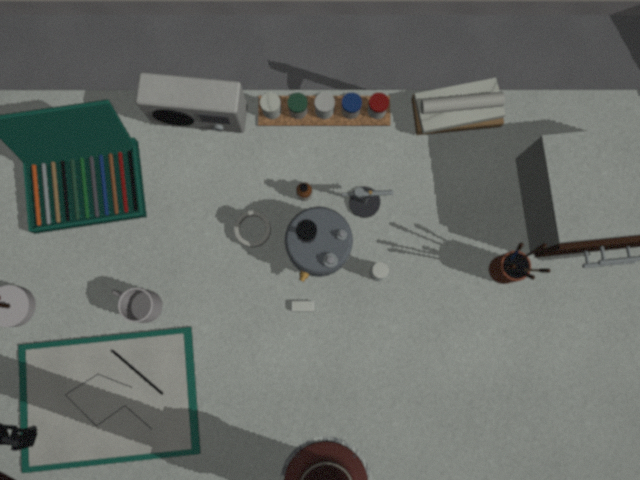

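View pics/side0.png

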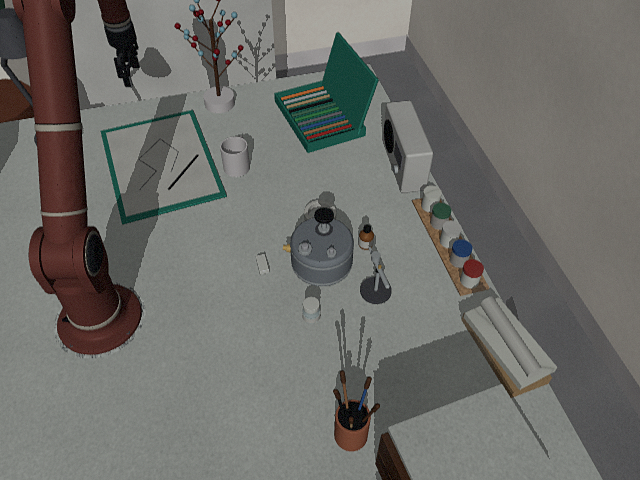

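```bash
cat > h.py <<'E'
import numpy as np, cv2
def blob(img,c,r=22,thr=45):
    g=img.max(axis=2); m=np.zeros_like(g); x,y=c
    m[y-r:y+r,x-r:x+r]=(g[y-r:y+r,x-r:x+r]<thr)*255
    n,l,st,ce=cv2.connectedComponentsWithStats(m)
    i=1+st[1:,4].argmax(); return ce[i],st[i],m
def ray(d,uv):
    K,E=d["intrinsics"],d["extrinsics"]
    v=E[:3,:3]@np.linalg.solve(K,[uv[0],uv[1],1]); return E[:3,3],v/np.linalg.norm(v)
def plane(d,uv,z):
    o,v=ray(d,uv); return o+v*(z-o[2])/v[2]
def tri(a,b):
    (o,v),(p,w)=a,b
    t=np.linalg.lstsq(np.c_[v,-w],p-o,rcond=None)[0]
    return (o+t[0]*v+p+t[1]*w)/2, np.linalg.norm(o+t[0]*v-p-t[1]*w)
E
python3 - <<'E'
from h import *
from cell import ctrl
from scipy.spatial.transform import Rotation as R
s=ctrl.sense();print(R.from_rotvec(s["eef_rot"]).as_matrix().round(3))
T,S=ctrl.get_image("top"),ctrl.get_image("side")
for thr in(30,40,50):
    a=blob(T["img"],(306,231),16,thr);b=blob(S["img"],(324,214),16,thr)
    print(thr,a[:2],b[:2],tri(ray(T,a[0]),ray(S,b[0])),plane(T,a[0],.168),plane(S,b[0],.168))
a=cv2.resize(T["img"][190:300,260:400],None,fx=4,fy=4,interpolation=2);b=cv2.resize(S["img"][190:300,260:400],None,fx=4,fy=4,interpolation=2)
c=np.vstack([a,b])[:, :];cv2.imwrite("pics/c1.png",cv2.resize(np.hstack([a,b]),(800,314)))
E
```

```text
[[ 0.275 -0.001 -0.961]
 [ 0.961 -0.002  0.275]
 [-0.002 -1.    -0.   ]]
30 (array([305.93814433, 230.29381443]), array([297, 221,  19,  19, 194], dtype=int32)) (array([323.66094421, 215.03433476]), array([314, 208,  20,  16, 233], dtype=int32)) (array([0.58071779, 0.04498989, 0.1629527 ]), np.float64(0.0009839912840088766)) [0.57937331 0.04494306 0.168     ] [0.57995747 0.04064332 0.168     ]
40 (array([305.78343949, 230.11783439]), array([296, 220,  20,  21, 314], dtype=int32)) (array([323.67871486, 215.23293173]), array([314, 208,  20,  16, 249], dtype=int32)) (array([0.58109823, 0.0453764 , 0.16177261]), np.float64(0.0005562223906245234)) [0.57976943 0.0452864  0.168     ] [0.57982447 0.04000227 0.168     ]
50 (array([305.79190751, 230.26589595]), array([296, 220,  21,  22, 346], dtype=int32)) (array([323.61071429, 215.96071429]), array([314, 207,  20,  23, 280], dtype=int32)) (array([0.58108804, 0.04541835, 0.15909541]), np.float64(0.0003074270442001544)) [0.57943659 0.0452673  0.168     ] [0.57902359 0.03774071 0.168     ]
```

View pics/c1.png

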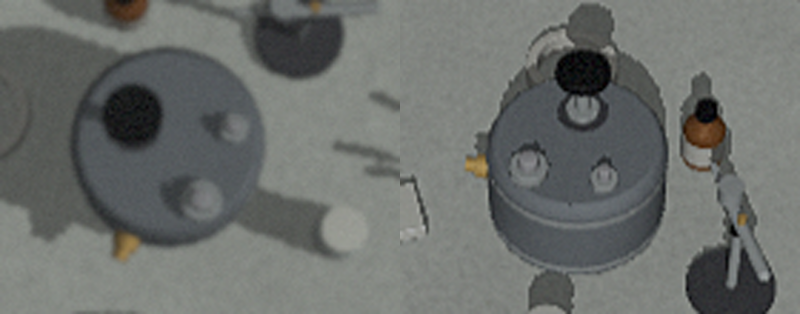

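```bash
python3 -m handwheel '0 0 0 -44.8 0 -54.5 255;0 0 0 -44.8 0 -54.5 255;0 0 0 -44.8 0 -54.5 255;0 0 0 -44.8 0 -54.5 255;0 0 0 -44.8 0 -54.5 255;0 0 0 -44.8 0 -54.5 255;0 0 0 -44.8 0 -54.5 255;0 0 0 -44.8 0 -54.5 255;0 0 0 -44.8 0 -54.5 255;0 0 0 -44.8 0 -54.5 255;0 0 0 -44.8 0 -54.5 255;0 0 0 -44.8 0 -54.5 255' 60
cat > st.py <<'E'
from h import *
from cell import ctrl
from scipy.spatial.transform import Rotation as R
s=ctrl.sense();M=R.from_rotvec(s["eef_rot"]).as_matrix();p=s["eef_pos"]
print("t",s["t"],p,s["wrist_force"],s["width"]);print(M.round(3))
print("to go cm (tip to head top)",100*M.T@(np.array([.580,.044,.168+.173])-p))
print("level turn", R.align_vectors([M.T@[0,0,-1]],[[0,1,0]])[0].as_rotvec())
E
python3 st.py
```

```text
t: 1.7
eef_pos: [0.5811, 0.0386, 0.4044]
eef_rot: [-1.336, -0.994, 0.998]
wrist_force: [-0.2, 0.7, 0.1]
width: 0.0001
t 1.7 [0.58105002 0.038624   0.40442904] [-0.19772711  0.70799139  0.11735732] 8.391877904776738e-05
[[ 0.283  0.    -0.959]
 [ 0.959 -0.005  0.283]
 [-0.005 -1.    -0.002]]
to go cm (tip to head top) [0.51517377 6.34014756 0.26381728]
level turn [ 0.00172594  0.         -0.00461678]
```

```bash
python3 -m handwheel '0 0 -0.005 0.5 3 0.3 255;0 0 -0.005 0.5 5 0.3 255;0 0 -0.005 0.5 5 0.3 255'
python3 st.py
python3 - <<'E'
from h import *
from cell import ctrl
T,S=ctrl.get_image("top"),ctrl.get_image("side")
a=T["img"][185:295,240:400];b=S["img"][150:290,260:400]
cv2.imwrite("pics/c2.png",np.hstack([cv2.resize(a,(400,275)),cv2.resize(b,(400,400))[:275]]))
E
```

```text
t: 2.08
eef_pos: [0.5788, 0.045, 0.3527]
eef_rot: [-1.329, -0.994, 0.998]
wrist_force: [-0.6, 0.4, -0.5]
width: 0.0001
t 2.075 [0.57878705 0.04497291 0.35269927] [-0.55411938  0.39502961 -0.45518488] 0.0001130503703602953
[[ 0.282 -0.003 -0.96 ]
 [ 0.96   0.     0.282]
 [-0.001 -1.     0.003]]
to go cm (tip to head top) [-0.0583953   1.16954388 -0.14719161]
level turn [-0.00291176  0.         -0.00068151]
```

View pics/c2.png

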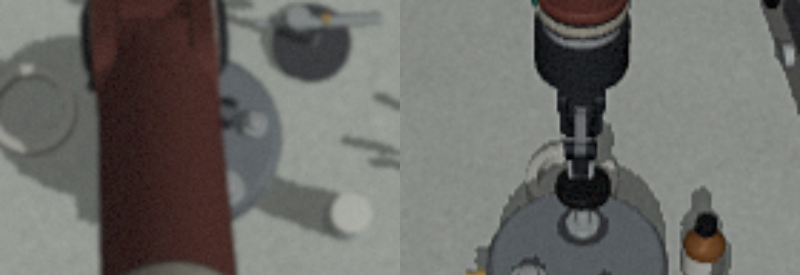

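The side view shows the shut fingertips centred on the black head (about pixel 583,185 in the crop) with a small gap. I'll make the first stroke now.

```bash
python3 -m handwheel '0 0 0 0 1.2 -0.1 255;0 0 0 0 2.6 -0.1 255;0 0 0 0 4 -0.1 255;0 0 0 0 4 -0.1 255;0 0 0 0 4 -0.1 255'; python3 st.py
```

```text
t: 2.8
eef_pos: [0.5815, 0.0448, 0.3168]
eef_rot: [-1.334, -1.002, 0.992]
wrist_force: [-2.0, 1.0, 11.2]
width: -0.0
t 2.8 [0.58153517 0.04481557 0.31684829] [-1.97346215  1.0153079  11.23735298] -3.715412744389791e-05
[[ 0.282  0.006 -0.959]
 [ 0.959  0.001  0.282]
 [ 0.003 -1.    -0.006]]
to go cm (tip to head top) [-0.11422416 -2.41619543  0.11055942]
level turn [0.00569634 0.         0.00301408]
```

```bash
python3 -m handwheel '0 0 0 0 0.8 0.1 255;0 0 0 0 0.8 0.1 255;0 0 0 0 0.8 0.1 255'; python3 st.py
```

```text
t: 3.18
eef_pos: [0.581, 0.0448, 0.3115]
eef_rot: [-1.336, -1.004, 0.99]
wrist_force: [-3.1, -0.8, 14.1]
width: -0.0003
t 3.175 [0.58102228 0.04483552 0.31150058] [-3.0799187  -0.79280655 14.12036221] -0.00025100896275944676
[[ 0.282  0.009 -0.959]
 [ 0.959  0.001  0.282]
 [ 0.004 -1.    -0.009]]
to go cm (tip to head top) [-0.09735388 -2.95088603  0.04883071]
level turn [0.0087053 0.        0.0039441]
```

```bash
python3 -m handwheel '0 0 0 0 0.6 0 255;0 0 0 0 0.8 0 255;0 0 0 0 0.8 0 255'; python3 st.py
```

```text
t: 3.55
eef_pos: [0.5808, 0.0447, 0.3112]
eef_rot: [-1.337, -1.006, 0.987]
wrist_force: [-13.9, -0.5, 42.4]
width: -0.0002
t 3.55 [0.58077685 0.04467818 0.31115804] [-13.89330191  -0.51534338  42.35237121] -0.00024055989395584294
[[ 0.282  0.012 -0.959]
 [ 0.959  0.002  0.282]
 [ 0.006 -1.    -0.011]]
to go cm (tip to head top) [-0.06974556 -2.98508096  0.02205383]
level turn [0.01116709 0.         0.00577682]
```

Bottom stop reached (force jumped to 42 N at tip height 138 mm). Now let it spring back.

```bash
python3 -m handwheel '0.012 0 0.006 0 -2 0 255;0.012 0 0.006 0 -4 0 255;0.012 0 0.006 0 -4.2 0 255;0.012 0 0.006 0 -4.2 0 255;0.012 0 0.006 0 -4.2 0 255'; python3 st.py;  python3 - <<'E'
from h import *
from cell import ctrl
S=ctrl.get_image("side")
cv2.imwrite("pics/c3.png",cv2.resize(S["img"][170:290,260:400],(700,600)))
E
```

```text
t: 4.18
eef_pos: [0.5799, 0.0446, 0.3517]
eef_rot: [-1.329, -0.993, 0.998]
wrist_force: [-0.1, 1.2, 0.6]
width: 0.0001
t 4.175 [0.57991546 0.04463371 0.35172848] [-0.08834052  1.15282297  0.56628998] 0.00011411561096644226
[[ 0.282 -0.004 -0.959]
 [ 0.959 -0.     0.282]
 [-0.001 -1.     0.003]]
to go cm (tip to head top) [-0.05710564  1.07282575 -0.02955301]
level turn [-0.00332015  0.         -0.00121678]
```

View pics/c3.png

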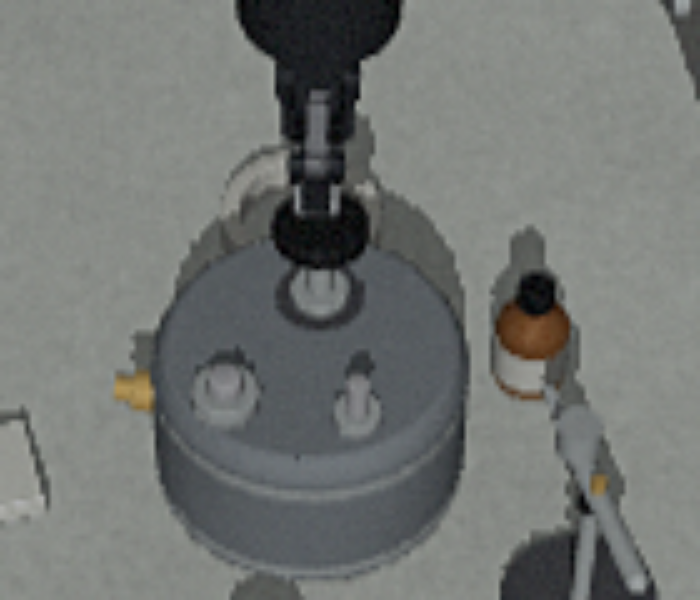

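The plunger is back up and the pin (crop 358,385) stands higher than before. I'll do more full strokes.

```bash
python3 -m handwheel '0 0 0 0 1.5 0 255;0 0 0 0 3.2 0 255;0 0 0 0 4.8 0 255;0 0 0 0 4.8 0 255;0 0 0 0 4.8 0 255;0 0 0 0 4.8 0 255'; python3 st.py; python3 -m handwheel '0.008 0 0.004 0 -2 0 255;0.008 0 0.004 0 -4 0 255;0.008 0 0.004 0 -4.2 0 255;0.008 0 0.004 0 -4.2 0 255;0.008 0 0.004 0 -4.2 0 255'; python3 st.py;python3 - <<'E'
from h import *
from cell import ctrl
S=ctrl.get_image("side")
cv2.imwrite("pics/c4.png",cv2.resize(S["img"][210:280,280:370],(720,560)))
E
```

```text
t: 4.97
eef_pos: [0.5805, 0.0445, 0.3112]
eef_rot: [-1.332, -0.998, 0.993]
wrist_force: [-11.1, -0.6, 41.7]
width: -0.0
t 4.975 [0.58048918 0.04449114 0.31119069] [-11.14135529  -0.59392694  41.66205375] -4.0469425745487965e-05
[[ 0.282  0.003 -0.959]
 [ 0.959  0.001  0.282]
 [ 0.002 -1.    -0.002]]
to go cm (tip to head top) [-0.05550557 -2.98111045  0.02561336]
level turn [0.00249529 0.         0.00182032]
t: 5.6
eef_pos: [0.58, 0.0444, 0.3516]
eef_rot: [-1.326, -0.989, 1.001]
wrist_force: [0.4, 0.0, 0.2]
width: -0.0001
t 5.6 [0.57998636 0.04444148 0.35155196] [0.43108474 0.01101895 0.22162737] -9.9819959871518e-05
[[ 0.282 -0.009 -0.959]
 [ 0.959 -0.001  0.282]
 [-0.003 -1.     0.008]]
to go cm (tip to head top) [-0.03836434  1.05518084 -0.02259215]
level turn [-0.00835428  0.         -0.0034132 ]
```

View pics/c4.png

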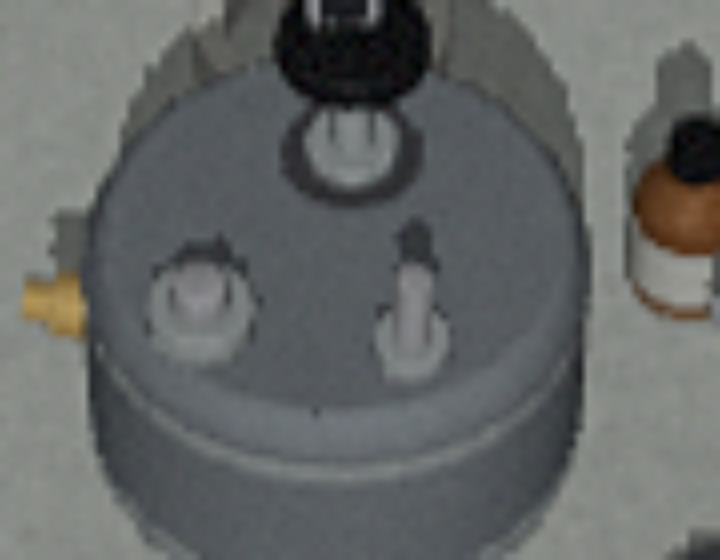

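The plunger is up, and the pin (right) top is now at crop (415,270), clearly rising. I'll do three more strokes, since extra ones do no harm.

```bash
python3 -m handwheel '-0.008 0 -0.003 0 1.5 0 255;-0.008 0 -0.003 0 3.2 0 255;-0.008 0 -0.003 0 4.7 0 255;-0.008 0 -0.003 0 4.7 0 255;-0.008 0 -0.003 0 4.7 0 255;-0.008 0 -0.003 0 4.7 0 255;-0.008 0 -0.003 0 2 0 255;-0.008 0 -0.003 0 0 0 255;-0.008 0 -0.003 0 0 0 255;-0.008 0 -0.003 0 0 0 255;-0.008 0 -0.003 0 0 0 255'
python3 -m handwheel '0 0 0 0 1.5 0 255;0 0 0 0 3.2 0 255;0 0 0 0 4.7 0 255;0 0 0 0 4.7 0 255;0 0 0 0 4.7 0 255;0 0 0 0 4.7 0 255'; python3 st.py
python3 -m handwheel '0.003 0 0.002 0 -2 0 255;0.003 0 0.002 0 -4 0 255;0.003 0 0.002 0 -4.2 0 255;0.003 0 0.002 0 -4.2 0 255;0.003 0 0.002 0 -4.2 0 255'; python3 st.py;python3 - <<'E'
from h import *
from cell import ctrl
S=ctrl.get_image("side")
cv2.imwrite("pics/c5.png",cv2.resize(S["img"][210:280,280:370],(720,560)))
E
```

```text
t: 7.02
eef_pos: [0.5797, 0.0444, 0.3503]
eef_rot: [-1.33, -0.993, 0.998]
wrist_force: [-0.3, 0.2, 0.5]
width: 0.0001
t: 7.78
eef_pos: [0.5803, 0.0443, 0.3111]
eef_rot: [-1.333, -0.999, 0.993]
wrist_force: [-12.2, -0.4, 44.2]
width: 0.0001
t 7.775 [0.58030957 0.04431445 0.31114734] [-12.21286098  -0.37991659  44.15762772] 6.92346296869036e-05
[[ 0.283  0.004 -0.959]
 [ 0.959  0.001  0.283]
 [ 0.002 -1.    -0.003]]
to go cm (tip to head top) [-0.03332144 -2.98538663  0.01091995]
level turn [0.00330986 0.         0.00187386]
t: 8.4
eef_pos: [0.5798, 0.0443, 0.3515]
eef_rot: [-1.33, -0.993, 0.998]
wrist_force: [0.1, 0.1, 0.2]
width: 0.0001
t 8.4 [0.57978675 0.04431067 0.35145737] [0.12419356 0.08900478 0.18644789] 9.532444097939021e-05
[[ 0.283 -0.003 -0.959]
 [ 0.959 -0.001  0.283]
 [-0.001 -1.     0.003]]
to go cm (tip to head top) [-0.0223804   1.04568798 -0.03194684]
level turn [-0.00259042  0.         -0.00133006]
```

View pics/c5.png

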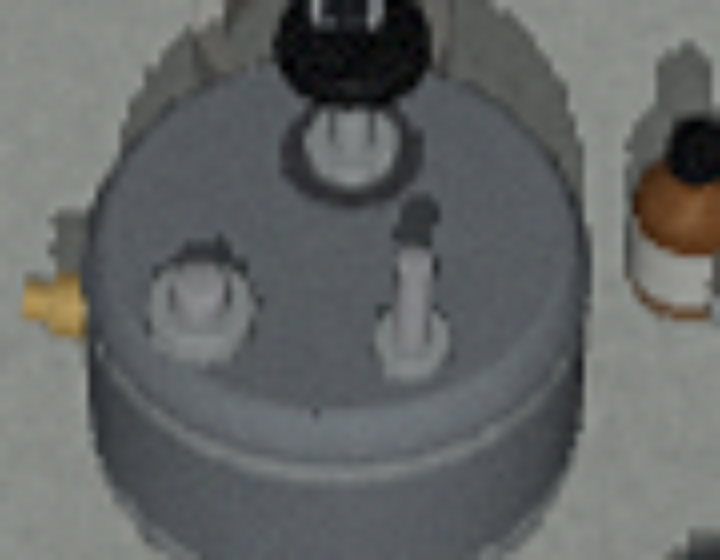

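The pin top has moved up to crop (413,250). I'll do two more strokes and check whether it has stopped rising.

```bash
python3 -m handwheel '0 0 0 0 1.5 0 255;0 0 0 0 3.2 0 255;0 0 0 0 4.7 0 255;0 0 0 0 4.7 0 255;0 0 0 0 4.7 0 255;0 0 0 0 4.7 0 255;0 0 0 0 2 0 255;0 0 0 0 0 0 255;0 0 0 0 0 0 255;0 0 0 0 0 0 255;0 0 0 0 0 0 255'
python3 -m handwheel '0 0 0 0 1.5 0 255;0 0 0 0 3.2 0 255;0 0 0 0 4.7 0 255;0 0 0 0 4.7 0 255;0 0 0 0 4.7 0 255;0 0 0 0 4.7 0 255'; python3 st.py
python3 -m handwheel '0.003 0 0.002 0 -2 0 255;0.003 0 0.002 0 -5 0 255;0.003 0 0.002 0 -10 0 255;0.003 0 0.002 0 -14 0 255;0.003 0 0.002 0 -14 0 255;0.003 0 0.002 0 -14 0 255'; python3 st.py;python3 - <<'E'
from h import *
from cell import ctrl
S=ctrl.get_image("side")
cv2.imwrite("pics/c6.png",cv2.resize(S["img"][210:280,280:370],(720,560)))
cv2.imwrite("pics/s6.png",S["img"])
E
```

```text
t: 9.82
eef_pos: [0.5795, 0.0443, 0.35]
eef_rot: [-1.329, -0.991, 0.999]
wrist_force: [-0.4, 0.4, 0.7]
width: -0.0002
t: 10.58
eef_pos: [0.58, 0.0442, 0.3111]
eef_rot: [-1.332, -0.997, 0.994]
wrist_force: [-10.9, -0.5, 46.2]
width: 0.0002
t 10.575 [0.58003494 0.04417194 0.31113   ] [-10.94892395  -0.45919451  46.21323073] 0.00016179566963163208
[[ 0.283  0.002 -0.959]
 [ 0.959  0.001  0.283]
 [ 0.001 -1.    -0.001]]
to go cm (tip to head top) [-0.01446762 -2.98701174 -0.00549436]
level turn [0.00133247 0.         0.00100861]
t: 11.32
eef_pos: [0.5795, 0.0441, 0.4492]
eef_rot: [-1.329, -0.991, 0.999]
wrist_force: [0.1, -0.2, -0.2]
width: 0.0005
t 11.325 [0.57947008 0.04411302 0.44922683] [ 0.09689537 -0.183124   -0.18292412] 0.0004759352163285811
[[ 0.283 -0.005 -0.959]
 [ 0.959 -0.001  0.283]
 [-0.002 -1.     0.005]]
to go cm (tip to head top) [ 0.02794307 10.82226779 -0.10560748]
level turn [-0.00476624  0.         -0.00219825]
```

View pics/c6.png

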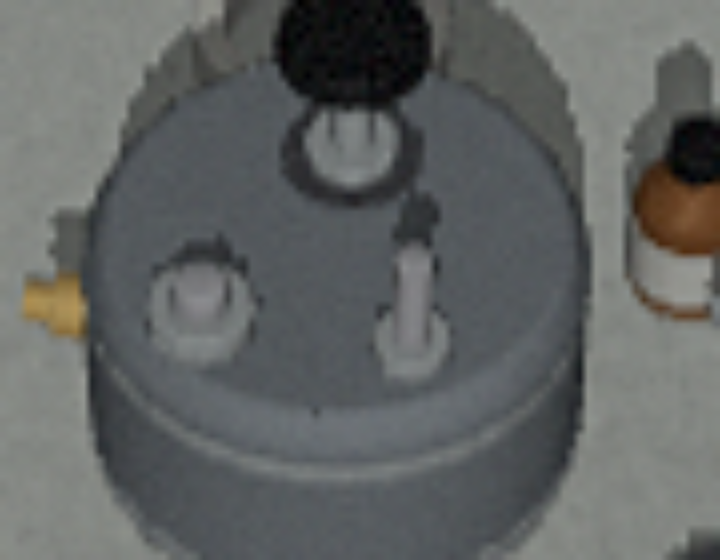

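The plunger is up and the pin top is at about crop (414,247), nearly unchanged over the last two strokes. I'll retreat and triangulate the pin tip as a check.

```bash
python3 -m handwheel '0 0 0 6 0 0 255;0 0 0 12 0 0 255;0 0 0 18 0 0 255;0 0 0 24 0 0 255;0 0 0 24 0 0 255;0 0 0 24 0 0 255'
python3 - <<'E'
from h import *
from cell import ctrl
T,S=ctrl.get_image("top"),ctrl.get_image("side")
cv2.imwrite("pics/t7.png",T["img"])
cv2.imwrite("pics/c7.png",np.hstack([cv2.resize(T["img"][200:280,280:360],(400,400),interpolation=2),cv2.resize(S["img"][210:290,285:365],(400,400),interpolation=2)]))
# displacement of scene vs start
for n,d in(("top",T),("side",S)):
    df=cv2.absdiff(d["img"],cv2.imread(f"pics/{n}0.png")).max(2)>45
    k,l,st,_=cv2.connectedComponentsWithStats(df.astype("uint8")); print(n,[list(x[:5]) for x in st[1:] if x[4]>25])
E
```

```text
t: 12.12
eef_pos: [0.6474, 0.2741, 0.4457]
eef_rot: [-1.328, -0.987, 1.003]
wrist_force: [-0.5, -0.5, 0.3]
width: 0.0001
top [[np.int32(156), np.int32(111), np.int32(15), np.int32(14), np.int32(113)], [np.int32(122), np.int32(117), np.int32(187), np.int32(363), np.int32(21253)], [np.int32(117), np.int32(132), np.int32(23), np.int32(49), np.int32(358)], [np.int32(130), np.int32(139), np.int32(7), np.int32(8), np.int32(39)], [np.int32(25), np.int32(301), np.int32(10), np.int32(21), np.int32(96)], [np.int32(0), np.int32(354), np.int32(18), np.int32(45), np.int32(668)], [np.int32(25), np.int32(363), np.int32(120), np.int32(81), np.int32(4070)], [np.int32(0), np.int32(423), np.int32(38), np.int32(28), np.int32(792)], [np.int32(302), np.int32(449), np.int32(25), np.int32(31), np.int32(272)], [np.int32(297), np.int32(462), np.int32(14), np.int32(17), np.int32(67)], [np.int32(0), np.int32(471), np.int32(16), np.int32(9), np.int32(79)]]
side [[np.int32(12), np.int32(0), np.int32(206), np.int32(288), np.int32(23305)], [np.int32(213), np.int32(0), np.int32(140), np.int32(120), np.int32(5240)], 
[... 401 characters left out ...]
p.int32(7), np.int32(22), np.int32(46)], [np.int32(235), np.int32(84), np.int32(16), np.int32(21), np.int32(62)], [np.int32(197), np.int32(87), np.int32(38), np.int32(57), np.int32(588)], [np.int32(193), np.int32(132), np.int32(8), np.int32(13), np.int32(26)], [np.int32(187), np.int32(134), np.int32(9), np.int32(13), np.int32(41)], [np.int32(187), np.int32(143), np.int32(16), np.int32(18), np.int32(71)], [np.int32(144), np.int32(213), np.int32(19), np.int32(44), np.int32(140)], [np.int32(41), np.int32(215), np.int32(18), np.int32(8), np.int32(71)], [np.int32(38), np.int32(235), np.int32(6), np.int32(28), np.int32(48)], [np.int32(28), np.int32(252), np.int32(27), np.int32(42), np.int32(417)]]
```

View pics/c7.png

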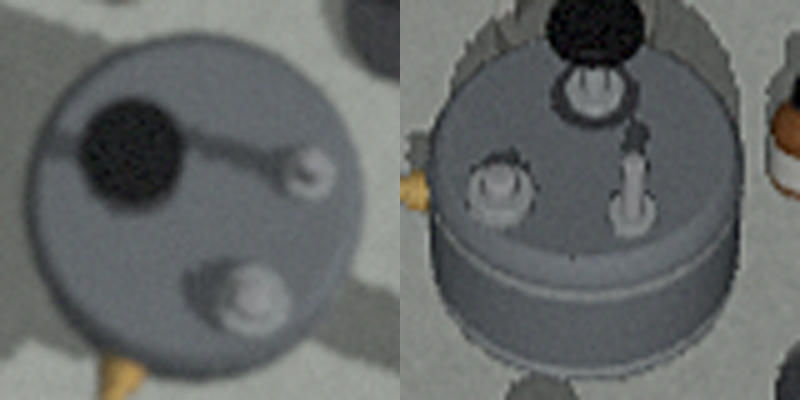

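View pics/t7.png

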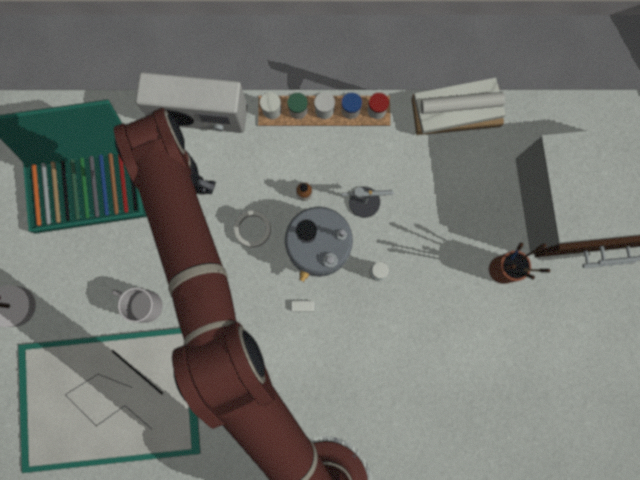

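The crop shows the pin tip at top pixel (342.4,232.0) and side pixel (331.8,241.6), with the plunger head up. In the top view every loose thing looks unmoved.

Run:
```python
from h import *
from cell import ctrl
T,S=ctrl.get_image("top"),ctrl.get_image("side")
print("pin",tri(ray(T,(342.4,232.0)),ray(S,(331.8,241.6))))
a=blob(T["img"],(306,231),16,40);b=blob(S["img"],(324,214),16,40);print("head",a[0],b[0],tri(ray(T,a[0]),ray(S,b[0])))
```

```text
pin (array([ 0.57803578, -0.03647733,  0.15647402]), np.float64(0.0014438273605407836))
head [305.91197183 230.04577465] [323.7611336 215.1659919] (array([0.58119598, 0.04507825, 0.16230164]), np.float64(0.0006048307827803514))
```

Run:
```python
from cell import ctrl
s=ctrl.sense();print(s["t"],s["wrist_force"]);print(ctrl.hand_in())
```

```text
12.325 [0.08568374 0.535915   0.01207386]
the job is handed in; nothing more can be done
None
```

The tank looks charged: I pumped the plunger six times, moved the arm clear and handed the job in at 12.3 s. The hand-in gave no verdict.

- **Strokes:** I pushed straight down with the shut fingertips and let the plunger spring all the way back each time. In the four strokes I measured, it reached the bottom stop at about 42–46 N; the other two used the same pushes but weren't measured.
- **Pin:** its tip triangulates to 156 mm above the desk, against about 155 mm when fully out. It hardly rose over the last two strokes, so it has stopped.
- **Plunger:** the head is at the same image position as at the start, to within 0.2 pixel, so it is back up.
- **Other things:** the button looks up and the loose things unmoved in the last pictures, but I judged this by eye. The arm touches nothing (wrist force about 0.5 N).
- **Disagreements:** the head's dark patch measures 162–163 mm high in two views instead of 168, probably because the side view includes the head's rim. On the first stroke, force at a given depth was a few newtons below the stated spring figures.

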